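# Unstack the signal-tower spares onto their kitting tiles

## Robot

A 6-joint arm with a two-finger parallel gripper is mounted at the origin on the work surface. World frame = base frame: x ahead of the robot, y to its left, z up, the work surface at z = 0. Lengths are in m, angles in rad, forces in N, time in s.
With the tool pointing down it reaches from about 0.375 to 0.9 m from the base axis. Payload 3.1 kg.
Tool frame: the origin (TCP) lies midway between the tips of the shut fingers; the grasp point (between the pads) lies 19 mm behind it; x points along the fingers, z is the direction in which the jaws open and shut, and the axes are right-handed (so a half turn about x gives the same grasp; the last joint's range is limited). The gripper opens to 85 mm and grips with 20 to 120 N. Pads are 22 mm wide; open, the fingers measure 114 mm over their backs; the gripper's body (76 mm by 85 mm) begins 54 mm behind the grasp point. The pads swing forward as they close: fully open they stand 13 mm farther back than shut.
Start: joints at [-1.31, 0.527, 1.433, -0, 1.181, -0.178], TCP at [0.266, -0.566, 0.205] pointing down, gripper open.
Joint ranges: [-3.08, 3.08], [-0.75, 2.2], [0.22, 2.44], [-1.43, 4.57], [0, 2.65], [-2.85, 2.85]. Speed limits (rad/s): [2.79, 2.79, 3.14, 3.14, 3.14, 3.14].

## Interface

Orientations are given as a unit quaternion [x, y, z, w].
In Python, from station import status, snapshot, camera_params, ticket gives the robot as it stands.
- The arm moves only by the tool arm_command, never from a script. Its argument "series" is a list that holds one entry, the list of rows, each a list of 4 numbers: the shift along the tool's x, y, z in mm, then the turn about the tool's x in rad. A call has 1 to 10 rows; each row shifts and turns the commanded pose from where the row before left it, along the tool's axes as they then stand; what a row does not reach is not made up. A row lasts 1/10 s, in which the tool goes at most 50 mm and 8.59 degrees, less where a joint would pass 70% of its speed; a pose out of reach is approached as far as the arm can. A call is refused whole if a number of a shift passes 50 or a number of a turn 0.15, either way. A call with a gripper value outside its range is refused whole. "jaw" is the opening in per cent of the stroke, from 0 (shut) to 100 (fully open), set as the call begins (left out, the last holds). The fingers move at their own pace and stop on an object; "force" is the grip in N (left out, the last holds). Time passes only in rows, so rows that do not move let the fingers close. It gives the time, the measured TCP pose, the force and the opening at its end, in the units of the state.
- status.sense(): the state, without advancing time (a new reading comes with each control period).
- snapshot(name): name is "scene" or "top" or "wrist"; returns the picture (400x640x3 uint8, red, green, blue); there is no depth.
- camera_params(name): a dict with "fovy" (degrees; the focal length in pixels is half the picture's height over the tangent of half this angle, whatever the lens; pixels are square), "cx", "cy" (the principal point, pixels), "k1" (the pictures are not rectified: a ray, as slopes to the right and down, at radius r is drawn at 1 + k1 r^2 times it, then the intrinsics apply), "extrinsics" (4x4, takes a point from camera to world coordinates); the wrist camera has in their place "mount" (4x4, takes a point from camera to tool coordinates, whose origin is the TCP and whose axes are the tool frame's). Camera axes: x right, y down, z forward; pixel columns grow to the right and rows downward; lengths in m; the calibration is good to about 2 mm. A picture is of the moment at which its call begins: read the wrist's pose just before it. camera_params takes no time and is no camera call.
- ticket.sign_off(): hands the job in, once; it reports no verdict.
The state is a dict: "t": time; "q": joint angles; "qd": joint speeds; "tau": joint torques, N m; "tcp_pos": TCP position; "tool_rot": TCP orientation; "force": force on the tool from outside, world axes, zero at the start; "ft_torque": the same for the moment, N m; "finger_gap": opening from 0.0 (shut) to 1.0 (fully open).
Only numpy, scipy, OpenCV 4.12 (cv2) and the standard library are available. Lean on these libraries where they do the work, as an engineer would, in place of code of your own. Each camera call takes 0.05 s, during which the arm holds its last target. There are 200 camera calls.

## Task

Five signal-tower spares were left in two piles on the control bench. Take the piles apart and set each part upright on the plywood tile whose black outline has its shape and size, covering the outline and turned to match it. Do not drop or tip over any part, and leave the pushbutton, the meter and the screwdriver where they are.

Things in the scene. Friction and masses are not known exactly. Their poses are not given: they have to be found in the camera images.
- drum_mid (a point): large round lamp drum of a signal tower, ribbed white plastic with a grey foot ring, upright cylinder 62 mm in diameter and 40 mm high, about 120 g, flat top and bottom; the point is its centre, 20 mm above its underside; z along its axis, up
- box_mid (a point): square terminal box, mid-grey with four corner screws and a dark seam, 60 x 60 mm and 40 mm high, about 180 g; the point is its centre, 20 mm above its underside; x and y square to its side faces, z up
- junction_mid (a point): black four-way cable junction, shaped like a plus sign from above: four arms 20 mm wide, 56 mm from arm end to opposite arm end, 40 mm high all over, flat arm ends, about 90 g; the point is its centre, 20 mm above its underside; x and y along the arms, z up
- ferrule_mid (a point): small round metal adapter, bare aluminium, upright cylinder 40 mm in diameter and 40 mm high with a dark disc on top, about 110 g; the point is its centre, 20 mm above its underside; z along its axis, up
- relay_mid (a point): oblong plug-in relay, white cover on a black foot, 40 mm (x) by 22 mm (y) and 36 mm high, about 50 g; the point is its centre, 18 mm above its underside; z up
- tile_drum: fixed plain plywood kitting tile, 90 x 90 mm and 6 mm thick, lying on the bench, its flat top bearing in black the large round outline, 62 mm in diameter (painted, no ledge), the place of the part of that shape; origin at the centre of its underside, straight below the outline's centre, z up; the five tiles are the same but for the outlines
- tile_box: fixed plain plywood kitting tile, 90 x 90 mm and 6 mm thick, lying on the bench, its flat top bearing in black the square outline, 60 x 60 mm, sides along x and y (painted, no ledge), the place of the part of that shape; origin at the centre of its underside, straight below the outline's centre, z up; the five tiles are the same but for the outlines
- tile_junction: fixed plain plywood kitting tile, 90 x 90 mm and 6 mm thick, lying on the bench, its flat top bearing in black the plus-shaped outline, 56 mm from end to end with 20 mm wide arms along x and y (painted, no ledge), the place of the part of that shape; origin at the centre of its underside, straight below the outline's centre, z up; the five tiles are the same but for the outlines
- tile_ferrule: fixed plain plywood kitting tile, 90 x 90 mm and 6 mm thick, lying on the bench, its flat top bearing in black the small round outline, 40 mm in diameter (painted, no ledge), the place of the part of that shape; origin at the centre of its underside, straight below the outline's centre, z up; the five tiles are the same but for the outlines
- tile_relay: fixed plain plywood kitting tile, 90 x 90 mm and 6 mm thick, lying on the bench, its flat top bearing in black the oblong outline, 40 mm along x by 22 mm along y (painted, no ledge), the place of the part of that shape; origin at the centre of its underside, straight below the outline's centre, z up; the five tiles are the same but for the outlines
- pushbutton: bystander: loose pushbutton, black 50 mm square housing with a steel ring and green cap, 56 mm high in all, near the robot; origin at the centre of its underside
- meter: bystander: loose black panel meter lying on the bench, 60 x 85 mm and 47 mm high, beyond the tiles; origin at the centre of its underside (a screwdriver lies near it, also to be left alone)
- driver_grip (a point): bystander: screwdriver 180 mm long lying flat beyond the tiles; the point is on its handle
Not all that is in view belongs to the job. Leave any orange or purple look-alike of the part that bears drum_mid alone.

How it is judged:
At the end, for the whole second after the job is handed in: Each part stands upright (0.1 rad), flat on the tile with its own outline, centre within 12 mm of the outline's centre; box, junction and relay turned within 0.25 rad of the outline (any equivalent turn of the shape counts); all at rest (horizontal distance between drum_mid and tile_drum below 0.012 m and z of drum_mid in the frame of tile_drum below 0.03 m and angle between each of drum_mid, box_mid, junction_mid, ferrule_mid, relay_mid's own z axis and vertical below 0.1 rad and linear speed of each of drum, box, junction, ferrule, relay below 0.02 m/s and angular speed of each of drum, box, junction, ferrule, relay below 0.2 rad/s and horizontal distance between box_mid and tile_box below 0.012 m and z of box_mid in the frame of tile_box below 0.03 m and (angle between the x axis of box_mid and the x axis of tile_box, either way round below 0.25 rad or angle between the x axis of box_mid and the y axis of tile_box, either way round below 0.25 rad) and horizontal distance between junction_mid and tile_junction below 0.012 m and z of junction_mid in the frame of tile_junction below 0.03 m and (angle between the x axis of junction_mid and the x axis of tile_junction, either way round below 0.25 rad or angle between the x axis of junction_mid and the y axis of tile_junction, either way round below 0.25 rad) and horizontal distance between ferrule_mid and tile_ferrule below 0.012 m and z of ferrule_mid in the frame of tile_ferrule below 0.03 m and horizontal distance between relay_mid and tile_relay below 0.012 m and z of relay_mid in the frame of tile_relay below 0.028 m and angle between the x axis of relay_mid and the x axis of tile_relay, either way round below 0.25 rad); the robot touches nothing.
It fails at once if a part is tipped over (angle between any of drum_mid, box_mid, junction_mid, ferrule_mid, relay_mid's own z axis and vertical above 0.6 rad).
It fails at once if a part is dropped (falls freely by more than about 15 mm) ((contact force between drum and anything else below 0.01 N and linear speed of drum above 0.55 m/s) or (contact force between box and anything else below 0.01 N and linear speed of box above 0.55 m/s) or (contact force between junction and anything else below 0.01 N and linear speed of junction above 0.55 m/s) or (contact force between ferrule and anything else below 0.01 N and linear speed of ferrule above 0.55 m/s) or (contact force between relay and anything else below 0.01 N and linear speed of relay above 0.55 m/s)).
It fails at once if the pushbutton, the meter or the screwdriver is pushed away by more than 20 mm (distance of any of pushbutton, meter, driver_grip from where it was at the start of the episode above 0.02 m).
It also fails if it takes over 136 s, if anything falls off the work surface, if the arm or the gripper's body presses on something with over 40 N, if the wrist force passes 120 N, or if a joint passes its speed limit or range.

## Working session

There is one attempt and no reset: what is moved stays moved. The work goes in short steps, Python scripts to look and compute and a tool call to move; the robot and the scene stay as the last step left them, time stands still between calls to the robot, and variables do not carry over. Pictures are saved under pics/ and viewed, about 12 in all and at most 16, crops included, and the job is handed in when it is done.

Besides the shell and the picture viewer there is one more tool, called after "Call:" as name([rows], argument=value, ...), one row to a line, values as JSON. arm_command: Moves the arm, as the interface text tells. Its arguments: {"type":"object","properties":{"series":{"type":"array"},"jaw":{"type":"number"},"force":{"type":"number"}},"required":["series"]}

```bash
mkdir -p pics; ls; python3 - <<'E'
from station import status,snapshot,camera_params
import cv2,json
print(status.sense())
for n in("scene","top","wrist"):
    p=camera_params(n);print(n,p)
    im=snapshot(n)[:,:,::-1];cv2.imwrite(f"pics/{n}0.png",im)
E
```

```text
pics
{'t': 0.0, 'q': array([-1.31052310e+00,  5.28452771e-01,  1.43393890e+00,  1.88213759e-05,
        1.18139694e+00, -1.78529205e-01]), 'qd': array([ 0.00108977,  0.00016889, -0.00095634, -0.00162736, -0.00050588,
        0.00124936]), 'tau': array([ 1.31702946e-03, -4.42346942e+01, -1.78025186e+01, -1.23369691e-04,
        8.54649232e-03,  5.58936875e-06]), 'tcp_pos': array([ 0.26534325, -0.56500424,  0.20373028]), 'tool_rot': array([ 0.37972389,  0.59740167, -0.37866264,  0.59626808]), 'force': array([-0.7975996 ,  0.22891333,  0.10839138]), 'ft_torque': array([ 0.04396301, -0.02184537,  0.00728536]), 'finger_gap': 1.0002901342555959}
scene {'fovy': 51.07349572458431, 'cx': 316.94576730247417, 'cy': 206.32448020061983, 'k1': -0.08800982057335116, 'extrinsics': array([[ 0.88611342,  0.31439954, -0.34052303,  0.94406531],
       [ 0.46343148, -0.61033819,  0.64243175, -0.63464897],
       [-0.00585396, -0.72707649, -0.68653151,  0.79125925],
       [ 0.        ,  0.        ,  0.        ,  1.        ]])}
top {'fovy': 57.78520695099569, 'cx': 322.35651264682343, 'cy': 201.55211738220353, 'k1': -0.0641243777088631, 'extrinsics': array([[ 0.01161547, -0.98027325,  0.19730546,  0.3967797 ],
       [-0.99987016, -0.01359044, -0.00865861,  0.02442689],
       [ 0.01116927, -0.19717926, -0.98030382,  1.09729514],
       [ 0.        ,  0.        ,  0.        ,  1.        ]])}
wrist {'fovy': 61.70606660200899, 'cx': 318.9812300734491, 'cy': 201.99542524535084, 'k1': 0.015192636175281007, 'mount': array([[ 7.78348962e-05, -3.07775527e-01,  9.51458995e-01,
        -1.69427638e-01],
       [-6.80118849e-04, -9.51458794e-01, -3.07775407e-01,
         7.94281509e-02],
       [ 9.99999766e-01, -6.23149529e-04, -2.83380634e-04,
        -8.97069390e-04],
       [ 0.00000000e+00,  0.00000000e+00,  0.00000000e+00,
         1.00000000e+00]])}
```

View pics/top0.png

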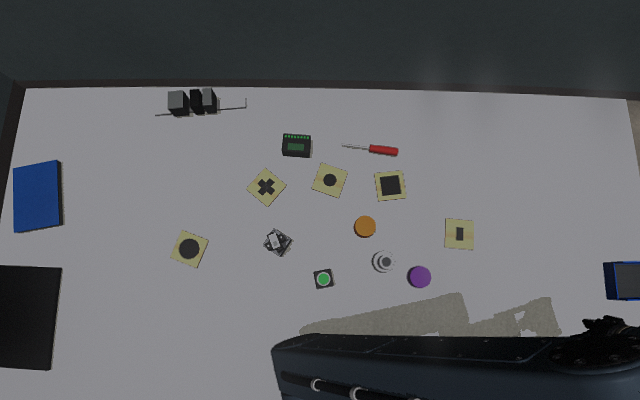

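View pics/scene0.png

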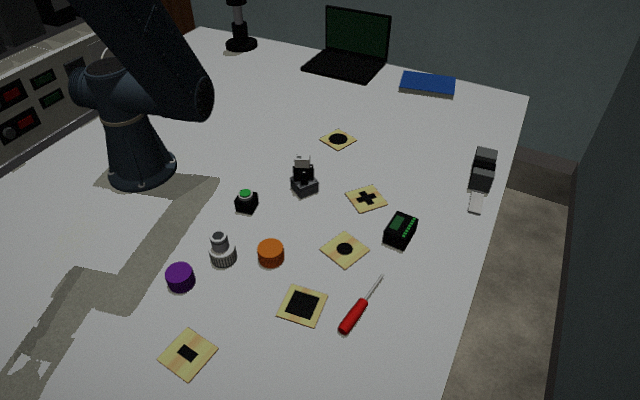

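```bash
python3 - <<'E'
import cv2,numpy as np
t=cv2.imread("pics/top0.png");s=cv2.imread("pics/scene0.png")
def c(im,x,y,w,h,k):return cv2.resize(im[y:y+h,x:x+w],None,fx=k,fy=k,interpolation=cv2.INTER_CUBIC)
a=np.hstack([c(t,255,220,50,50,8),c(t,360,235,50,50,8)])
b=np.hstack([c(s,280,145,50,50,8),c(s,195,225,50,50,8)])
i=cv2.convertScaleAbs(np.vstack([a,b])[:, :],alpha=1.2)
cv2.imwrite("pics/c1.png",cv2.resize(i,(600,600)))
# tiles
hsv=cv2.cvtColor(t,cv2.COLOR_BGR2HSV)
m=cv2.inRange(hsv,(15,40,90),(35,255,255))
n,l,st,ce=cv2.connectedComponentsWithStats(m)
for k in range(1,n):
    if st[k,4]>150:print(st[k],ce[k])
E
```

```text
[312 163  36  35 678] [329.39528024 179.91445428]
[246 168  41  39 622] [265.80546624 186.98874598]
[374 171  32  30 431] [389.45011601 185.54524362]
[355 216  21  21 335] [365.14328358 225.48656716]
[445 218  29  32 742] [459.08355795 233.67250674]
[170 230  39  38 543] [188.96316759 248.61694291]
```

View pics/c1.png

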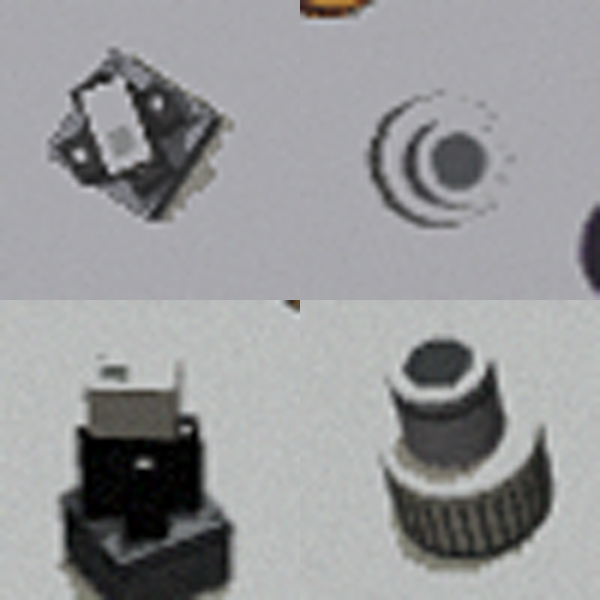

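```bash
cat > h.py <<'E'
import numpy as np,cv2
from station import status,snapshot,camera_params
from scipy.spatial.transform import Rotation as Ro
def pix2w(name,px,z,T=None):
    """pixels (N,2) -> world points on the plane of height z"""
    p=camera_params(name);f=200/np.tan(np.radians(p["fovy"])/2)
    d=(np.atleast_2d(px)-[p["cx"],p["cy"]])/f
    u=d.copy()
    for _ in range(20): u=d/(1+p["k1"]*(u**2).sum(1,keepdims=True))
    T=p["extrinsics"] if T is None else T
    v=np.c_[u,np.ones(len(u))]@T[:3,:3].T; o=T[:3,3]
    return o+v*((z-o[2])/v[:,2])[:,None]
def tool():
    s=status.sense();T=np.eye(4);T[:3,:3]=Ro.from_quat(s["tool_rot"]).as_matrix();T[:3,3]=s["tcp_pos"];return T,s
def wristT(): return tool()[0]@camera_params("wrist")["mount"]
def jaw():
    T,s=tool();return np.arctan2(T[1,2],T[0,2])
def go(x,y,z,j=None,n=None,T=None):
    """rows to reach TCP x,y,z with jaw line at angle j (mod pi)"""
    T0,s=tool()
    a=0 if j is None else (j-np.arctan2(T0[1,2],T0[0,2])+np.pi/2)%np.pi-np.pi/2
    # turn about tool x (down): +turn lowers world yaw
    d=np.array([x,y,z])-T0[:3,3]
    k=max(int(np.ceil(np.linalg.norm(d)/.045)),int(np.ceil(abs(a)/.14)),1) if n is None else n
    R=T0[:3,:3];st=-a/k
    print("from",T0[:3,3].round(4),"jaw",round(np.arctan2(T0[1,2],T0[0,2]),3),"q6",s["q"][5].round(2),"turn",round(a,3),"rows",k)
    for i in range(k):
        print((R.T@d/k*1000).round(1).tolist()+[round(st,3)]); R=R@Ro.from_euler("x",st).as_matrix()
E
python3 - <<'E'
from h import *
t=cv2.imread("pics/top0.png");g=cv2.cvtColor(t,cv2.COLOR_BGR2GRAY)
for nm,(cx,cy) in dict(ferrule=(330,180),junction=(266,187),box=(390,185),relay=(459,234),drum=(189,249)).items():
    r=15
    k=6;w=cv2.resize(g[cy-r:cy+r,cx-r:cx+r],None,fx=k,fy=k,interpolation=cv2.INTER_CUBIC)
    m=(w<80).astype(np.uint8);n,l,st,ce=cv2.connectedComponentsWithStats(m)
    b=l[r*k,r*k] or 1+np.argmax(st[1:,4]); ys,xs=np.nonzero(l==b)
    P=np.c_[xs,ys]/k-.42+[cx-r,cy-r]
    W=pix2w("top",P,.006)[:,:2]
    (c,wh,a)=cv2.minAreaRect((W*1000).astype(np.float32))
    print(nm,"cen",W.mean(0).round(4),"rect",np.round(c,1),np.round(wh,1),"deg",round(a,1))
for nm,px,z in [("relaytop",(276,241),.116),("ferruletop",(386.3,261.8),.08),("orange",(365,226),.04),("purple",(419.5,276.5),.04),("button",(324,279),.05),("driver",(384,150),.015),("meter",(297,146),.047)]:
    print(nm,pix2w("top",px,z)[0].round(3))
go(.45,.12,.32)
E
```

```text
ferrule cen [ 0.6865 -0.0063] rect [686.4  -6.3] [39.5 40. ] deg 59.7
junction cen [0.6616 0.1906] rect [662.2 190.6] [51.9 51.8] deg 2.7
box cen [ 0.6719 -0.1952] rect [ 672.1 -195.2] [60.7 60.6] deg 7.3
relay cen [ 0.5225 -0.4054] rect [ 522.7 -405.4] [21.2 40. ] deg 84.7
drum cen [0.4671 0.4156] rect [467.2 415.8] [60.3 61.5] deg 15.0
relaytop [0.484 0.14  0.116]
ferruletop [ 0.433 -0.165  0.08 ]
orange [ 0.538 -0.111  0.04 ]
purple [ 0.393 -0.268  0.04 ]
button [0.384 0.008 0.05 ]
driver [ 0.783 -0.178  0.015]
meter [0.78  0.095 0.047]
from [ 0.2654 -0.5652  0.204 ] jaw -1.132 q6 -0.18 turn 0 rows 16
[-7.2, 28.6, -33.9, 0.0]
[-7.2, 28.6, -33.9, 0.0]
[-7.2, 28.6, -33.9, 0.0]
[-7.2, 28.6, -33.9, 0.0]
[-7.2, 28.6, -33.9, 0.0]
[-7.2, 28.6, -33.9, 0.0]
[-7.2, 28.6, -33.9, 0.0]
[-7.2, 28.6, -33.9, 0.0]
[-7.2, 28.6, -33.9, 0.0]
[-7.2, 28.6, -33.9, 0.0]
[-7.2, 28.6, -33.9, 0.0]
[-7.2, 28.6, -33.9, 0.0]
[-7.2, 28.6, -33.9, 0.0]
[-7.2, 28.6, -33.9, 0.0]
[-7.2, 28.6, -33.9, 0.0]
[-7.2, 28.6, -33.9, 0.0]
```

```bash
python3 -c "
from h import *
go(.484,.14,.25,-1.19,n=16)"
```

```text
from [ 0.2654 -0.5652  0.204 ] jaw -1.132 q6 -0.18 turn -0.058 rows 16
[-2.8, 31.1, -34.1, np.float64(0.004)]
[-2.8, 31.0, -34.2, np.float64(0.004)]
[-2.8, 30.8, -34.3, np.float64(0.004)]
[-2.8, 30.7, -34.4, np.float64(0.004)]
[-2.8, 30.6, -34.5, np.float64(0.004)]
[-2.8, 30.5, -34.7, np.float64(0.004)]
[-2.8, 30.3, -34.8, np.float64(0.004)]
[-2.8, 30.2, -34.9, np.float64(0.004)]
[-2.8, 30.1, -35.0, np.float64(0.004)]
[-2.8, 30.0, -35.1, np.float64(0.004)]
[-2.8, 29.8, -35.2, np.float64(0.004)]
[-2.8, 29.7, -35.3, np.float64(0.004)]
[-2.8, 29.6, -35.4, np.float64(0.004)]
[-2.8, 29.5, -35.5, np.float64(0.004)]
[-2.8, 29.3, -35.6, np.float64(0.004)]
[-2.8, 29.2, -35.7, np.float64(0.004)]
```

Call:
arm_command([
  [[-3, 31, -34, 0.004], [-3, 31, -34, 0.004], [-3, 31, -34, 0.004], [-3, 31, -34, 0.004], [-3, 31, -35, 0.004], [-3, 30, -35, 0.004], [-3, 30, -35, 0.004], [-3, 30, -35, 0.004], [-3, 30, -35, 0.004], [-3, 30, -35, 0.004]],
])

```text
t: 1.15
tcp_pos: [0.4027, -0.1235, 0.2349]
tool_rot: [0.391, 0.589, -0.391, 0.589]
force: [0.9, 0.1, -0.3]
finger_gap: 1.001
```

Call:
arm_command([
  [[-3, 30, -35, 0.004], [-3, 30, -35, 0.004], [-3, 30, -35, 0.004], [-3, 29, -35, 0.004], [-3, 29, -36, 0.004], [-3, 29, -36, 0.004], [0, 0, 0, 0], [0, 0, 0, 0]],
])

```text
t: 1.95
tcp_pos: [0.4856, 0.1388, 0.2523]
tool_rot: [0.397, 0.585, -0.398, 0.585]
force: [-0.1, 0.4, -0.2]
finger_gap: 1.001
```

```bash
python3 - <<'E'
from h import *
T=wristT();np.save("T1.npy",T);im=snapshot("wrist")[:,:,::-1]
print(tool()[1]["tcp_pos"],jaw(),tool()[1]["q"])
cv2.imwrite("pics/w1.png",im)
E
```

```text
[0.48535955 0.13784773 0.25226748] -1.1949692185663185 [ 5.52777319e-02  3.06856871e-01  1.66881043e+00 -6.01098443e-04
  1.16737179e+00  1.25048338e+00]
```

View pics/w1.png

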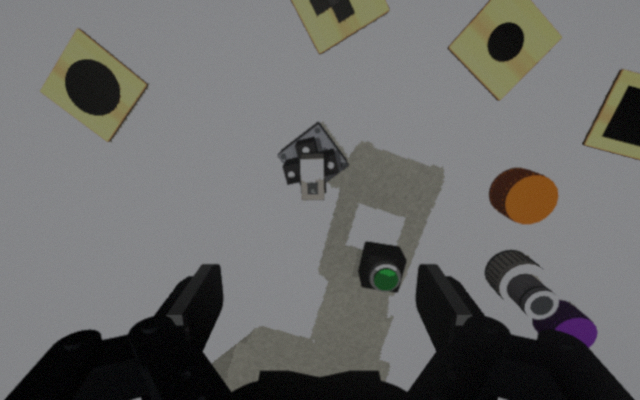

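```bash
python3 - <<'E'
import cv2
im=cv2.imread("pics/w1.png")
cv2.imwrite("pics/w1c.png",cv2.resize(im[110:210,260:370],None,fx=6,fy=6,interpolation=cv2.INTER_CUBIC))
E
```

```text
(no output)
```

View pics/w1c.png

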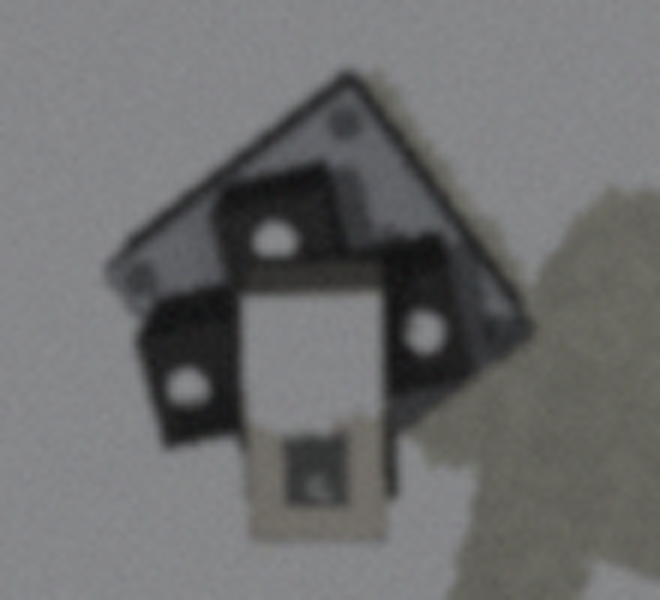

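```bash
python3 - <<'E'
from h import *
T=np.load("T1.npy")
f=lambda L,z: pix2w("wrist",np.array(L)/6-.42+[260,110],z,T)[:,:2]
r=f([(241,293),(383,288),(387,541),(250,542)],.116)
c=cv2.minAreaRect((r*1000).astype(np.float32));print("relay",r.mean(0),c)
d=r[2]+r[3]-r[0]-r[1];print(np.degrees(np.arctan2(d[1],d[0])))
j=f([(275,240),(425,333),(187,387)],.08);d=j[1]-j[2];print("junc",j,(j[1]+j[2])/2,np.degrees(np.arctan2(d[1],d[0])),np.linalg.norm(d))
b=f([(350,78),(528,325),(110,265)],.04);d=b[1]-b[0];e=b[2]-b[0];print("box",(b[1]+b[2])/2,[ (np.linalg.norm(v),np.degrees(np.arctan2(v[1],v[0]))) for v in (d,e)])
m=r.mean(0)
go(*m,.15,n=3)
E
```

```text
relay [0.48538616 0.14671721] ((485.39666748046875, 146.7413787841797), (40.70930099487305, 21.872528076171875), 22.742061614990234)
-157.30958220371815
junc [[0.50328396 0.16177534]
 [0.49781949 0.13197924]
 [0.47372834 0.16689339]] [0.48577392 0.14943632] -55.39389607546437 0.042419112242994286
box [0.49003349 0.14912983] [(np.float64(0.05765143650780593), np.float64(-121.96728374709748)), (np.float64(0.0575274957934606), np.float64(148.82359907359802))]
from [0.4854 0.1378 0.2523] jaw -1.195 q6 1.25 turn 0 rows 3
[34.1, 1.1, -2.7, 0.0]
[34.1, 1.1, -2.7, 0.0]
[34.1, 1.1, -2.7, 0.0]
```

Call:
arm_command([
  [[0, 3, -8, -0.02], [30, 0, 0, 0], [40, 0, 0, 0], [35, 0, 0, 0], [30, 0, 0, 0], [20, 0, 0, 0], [12, 0, 0, 0], [0, 0, 0, 0], [0, 0, 0, 0]],
])

```text
t: 2.9
tcp_pos: [0.4865, 0.1461, 0.0863]
tool_rot: [0.393, 0.588, -0.392, 0.588]
force: [-0.0, 0.7, 0.2]
finger_gap: 1.003
```

Call:
arm_command([
  [[0, 0, 0, 0], [0, 0, 0, 0], [0, 0, 0, 0], [0, 0, 0, 0], [0, 0, 0, 0], [0, 0, 0, 0], [0, 0, 0, 0], [0, 0, 0, 0]],
], jaw=0, force=30)

```text
t: 3.7
tcp_pos: [0.4862, 0.1466, 0.0862]
tool_rot: [0.392, 0.588, -0.392, 0.589]
force: [-0.6, 0.2, 5.8]
finger_gap: 0.242
```

```bash
python3 -c "
from h import *
go(.485,.1467,.2);go(.52,-.402,.2,np.radians(84.7))
cv2.imwrite('pics/w2.png',snapshot('wrist')[:,:,::-1])"
```

```text
from [0.4862 0.1466 0.0862] jaw -1.176 q6 1.25 turn 0 rows 3
[-37.9, -0.3, -0.2, 0.0]
[-37.9, -0.3, -0.2, 0.0]
[-37.9, -0.3, -0.2, 0.0]
from [0.4862 0.1466 0.0862] jaw -1.176 q6 1.25 turn -0.487 rows 13
[-8.8, -13.8, 40.0, np.float64(0.037)]
[-8.8, -12.3, 40.4, np.float64(0.037)]
[-8.8, -10.8, 40.9, np.float64(0.037)]
[-8.8, -9.3, 41.3, np.float64(0.037)]
[-8.8, -7.7, 41.6, np.float64(0.037)]
[-8.8, -6.1, 41.8, np.float64(0.037)]
[-8.8, -4.6, 42.0, np.float64(0.037)]
[-8.8, -3.0, 42.2, np.float64(0.037)]
[-8.8, -1.4, 42.3, np.float64(0.037)]
[-8.8, 0.2, 42.3, np.float64(0.037)]
[-8.8, 1.8, 42.2, np.float64(0.037)]
[-8.8, 3.3, 42.1, np.float64(0.037)]
[-8.8, 4.9, 42.0, np.float64(0.037)]
```

View pics/w2.png

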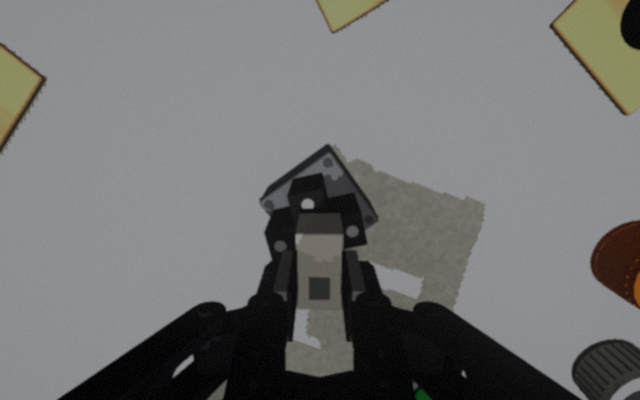

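Call:
arm_command([
  [[-10, 0, 0, 0], [-30, 0, 0, 0], [-40, 0, 0, 0], [-35, 0, 0, 0], [0, -14, 40, 0.037], [0, -12, 40, 0.037], [0, -11, 41, 0.037], [0, -9, 41, 0.037], [0, -8, 42, 0.037], [0, -6, 42, 0.037]],
])

```text
t: 4.75
tcp_pos: [0.5014, -0.1082, 0.201]
tool_rot: [0.455, 0.541, -0.455, 0.541]
force: [1.2, -0.1, -1.7]
finger_gap: 0.236
```

Call:
arm_command([
  [[0, -5, 42, 0.037], [0, -3, 42, 0.037], [0, -1, 42, 0.037], [0, 0, 42, 0.037], [0, 2, 42, 0.037], [0, 3, 42, 0.037], [0, 5, 42, 0.037], [0, 0, 0, 0], [0, 0, 0, 0]],
])

```text
t: 5.65
tcp_pos: [0.5204, -0.4015, 0.2001]
tool_rot: [0.522, 0.478, -0.521, 0.477]
force: [-0.2, 0.4, -0.4]
finger_gap: 0.24
```

```bash
cat > see.py <<'E'
import sys
from h import *
T=wristT();np.save(sys.argv[1]+".npy",T);im=snapshot("wrist")[:,:,::-1]
s=tool()[1];print(s["tcp_pos"].round(4),jaw().round(3),"q6",s["q"][5].round(2),s["finger_gap"],s["force"].round(1))
cv2.imwrite(f"pics/{sys.argv[1]}.png",im)
E
python3 see.py w3; python3 -c "
from h import *
go(.5226,-.4054,.04,np.radians(84.7))"
```

```text
[ 0.5204 -0.4002  0.2001] -1.657 q6 0.83 0.24213216761153467 [ 0.3  0.7 -0.6]
from [ 0.5204 -0.4002  0.2001] jaw -1.657 q6 0.83 turn -0.006 rows 4
[40.0, 0.7, 1.3, np.float64(0.001)]
[40.0, 0.7, 1.3, np.float64(0.001)]
[40.0, 0.7, 1.3, np.float64(0.001)]
[40.0, 0.7, 1.3, np.float64(0.001)]
```

View pics/w3.png

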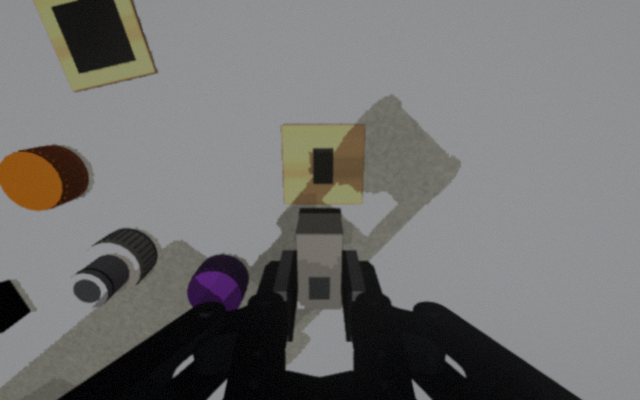

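```bash
python3 -c "
from h import *
T=np.load('w3.npy')
print(pix2w('wrist',[(323,166),(313,149),(331,148),(333,184),(315,185)],.006,T)[:,:2].round(4))
print('box',pix2w('wrist',[(52,10),(110,-5),(134,59),(79,73)],.006,T)[:,:2].round(4))
print('relay top',pix2w('wrist',[(297,236),(343,236),(342,308),(298,308)],.23,T)[:,:2].round(4))
"
```

```text
[[ 0.5229 -0.4048]
 [ 0.5425 -0.3955]
 [ 0.5419 -0.4151]
 [ 0.5015 -0.4142]
 [ 0.5021 -0.394 ]]
box [[ 0.6954 -0.1606]
 [ 0.7033 -0.2186]
 [ 0.6472 -0.2263]
 [ 0.639  -0.1681]]
relay top [[ 0.5389 -0.392 ]
 [ 0.537  -0.4127]
 [ 0.4991 -0.4097]
 [ 0.5009 -0.3884]]
```

Call:
arm_command([
  [[20, 4, 4, 0], [40, 0, 0, 0], [40, 0, 0, 0], [40, 0, 0, 0], [25, 0, 0, 0], [13, 0, 0, 0], [4, 0, 0, 0], [2, 0, 0, 0], [0, 0, 0, 0], [0, 0, 0, 0]],
])

```text
t: 6.7
tcp_pos: [0.5256, -0.4061, 0.0184]
tool_rot: [0.521, 0.477, -0.521, 0.479]
force: [-0.8, 0.2, -0.2]
finger_gap: 0.239
```

```bash
python3 -c "
from h import *
s=tool()[1];print(s['tcp_pos'],s['force'],jaw())"
```

```text
[ 0.52560025 -0.40607284  0.01841585] [-0.81357654  0.21708961 -0.20714959] -1.6567906792053293
```

Call:
arm_command([
  [[3, -1, -1, 0], [1, 0, 0, 0], [1, 0, 0, 0], [0, 0, 0, 0], [0, 0, 0, 0]],
])

```text
t: 7.2
tcp_pos: [0.5238, -0.4043, 0.0123]
tool_rot: [-0.521, -0.478, 0.521, -0.478]
force: [-1.6, 0.3, 4.1]
finger_gap: 0.238
```

Call:
arm_command([
  [[1, 0, 0, 0], [0, 0, 0, 0], [0, 0, 0, 0]],
])

```text
t: 7.5
tcp_pos: [0.5238, -0.4045, 0.0122]
tool_rot: [-0.521, -0.478, 0.521, -0.478]
force: [-2.6, 0.4, 9.1]
finger_gap: 0.239
```

Call:
arm_command([
  [[0, 0, 0, 0], [0, 0, 0, 0], [0, 0, 0, 0], [0, 0, 0, 0], [0, 0, 0, 0], [0, 0, 0, 0], [-10, 0, 0, 0], [-40, 0, 0, 0], [-45, 0, 0, 0], [-45, 0, 0, 0]],
], jaw=100)

```text
t: 8.5
tcp_pos: [0.5236, -0.404, 0.1525]
tool_rot: [-0.521, -0.478, 0.521, -0.478]
force: [1.7, -0.8, -0.3]
finger_gap: 1.003
```

Call:
arm_command([
  [[-40, 0, 0, 0], [0, 0, 0, 0]],
])

```text
t: 8.7
tcp_pos: [0.5272, -0.4076, 0.1992]
tool_rot: [0.521, 0.472, -0.521, 0.484]
force: [0.6, -1.5, -0.4]
finger_gap: 1.004
```

```bash
python3 see.py w4; python3 -c "
from h import *
go(.433,-.165,.2,-.73)"
```

```text
[ 0.5256 -0.4061  0.1958] -1.657 q6 0.83 1.003361723166003 [-0.1  0.  -0. ]
from [ 0.5256 -0.4061  0.1958] jaw -1.657 q6 0.83 turn 0.927 rows 7
[-0.9, -16.1, -33.2, np.float64(-0.132)]
[-0.9, -11.6, -35.0, np.float64(-0.132)]
[-0.9, -6.9, -36.2, np.float64(-0.132)]
[-0.9, -2.1, -36.8, np.float64(-0.132)]
[-0.9, 2.8, -36.8, np.float64(-0.132)]
[-0.9, 7.7, -36.1, np.float64(-0.132)]
[-0.9, 12.4, -34.8, np.float64(-0.132)]
```

View pics/w4.png

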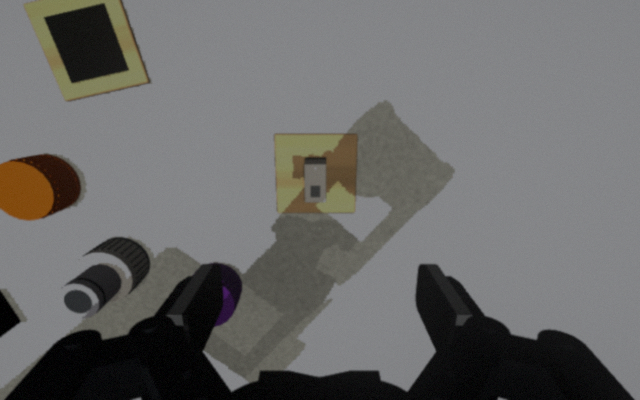

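Call:
arm_command([
  [[-3, -16, -33, -0.132], [-3, -12, -35, -0.132], [-3, -7, -36, -0.132], [-3, -2, -37, -0.132], [-3, 3, -37, -0.132], [-3, 8, -36, -0.132], [-3, 12, -35, -0.132], [0, 0, 0, 0], [0, 0, 0, 0]],
])

```text
t: 9.65
tcp_pos: [0.4306, -0.1621, 0.2114]
tool_rot: [0.253, 0.661, -0.253, 0.66]
force: [0.6, 0.0, -0.5]
finger_gap: 0.998
```

```bash
python3 see.py w5; python3 - <<'E'
import cv2
im=cv2.imread("pics/w5.png")
cv2.imwrite("pics/w5c.png",cv2.resize(im[90:340,190:450],None,fx=2.3,fy=2.3,interpolation=cv2.INTER_CUBIC))
E
```

```text
[ 0.4313 -0.1632  0.2115] -0.733 q6 0.13 0.9985698422370937 [-0.   0.2  0.8]
```

View pics/w5c.png

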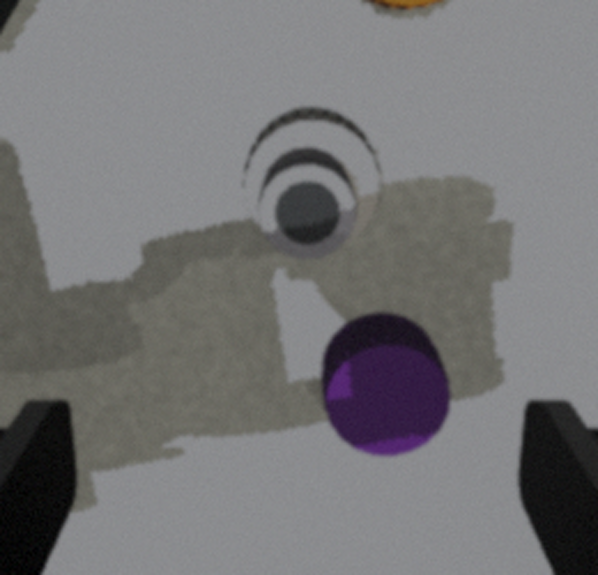

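```bash
python3 -c "
from h import *
T=np.load('w5.npy')
f=lambda p,z:pix2w('wrist',np.array(p)/2.3-.3+[190,90],z,T)[:,:2].round(4)
a=f([(307.5,212)],.08)[0];print('ferr',a,f([(259,210),(357,210)],.08))
print('drum',f([(312,188)],.04),f([(243,188),(382,188)],.04),'purple',f([(386,400)],.04))
go(*a,.052,-.73)
"
```

```text
ferr [ 0.4344 -0.1629] [[ 0.4204 -0.1492]
 [ 0.4497 -0.1756]]
drum [[ 0.4368 -0.1639]] [[ 0.4136 -0.143 ]
 [ 0.4603 -0.1851]] purple [[ 0.3928 -0.2683]]
from [ 0.4313 -0.1632  0.2115] jaw -0.733 q6 0.13 turn 0.003 rows 4
[39.9, 0.6, 0.5, np.float64(-0.001)]
[39.9, 0.6, 0.5, np.float64(-0.001)]
[39.9, 0.6, 0.5, np.float64(-0.001)]
[39.9, 0.6, 0.5, np.float64(-0.001)]
```

Call:
arm_command([
  [[0, 2, 2, 0], [40, 0, 0, 0], [40, 0, 0, 0], [40, 0, 0, 0], [25, 0, 0, 0], [15, 0, 0, 0], [5, 0, 0, 0], [0, 0, 0, 0], [0, 0, 0, 0]],
])

```text
t: 10.6
tcp_pos: [0.4347, -0.1636, 0.0471]
tool_rot: [0.253, 0.66, -0.254, 0.661]
force: [1.6, -0.3, 0.4]
finger_gap: 1.0
```

Call:
arm_command([
  [[0, 0, 0, 0], [0, 0, 0, 0], [0, 0, 0, 0], [0, 0, 0, 0], [0, 0, 0, 0], [0, 0, 0, 0], [0, 0, 0, 0], [0, 0, 0, 0]],
], jaw=0, force=30)

```text
t: 11.4
tcp_pos: [0.4345, -0.1631, 0.0475]
tool_rot: [0.253, 0.66, -0.253, 0.661]
force: [0.9, -0.3, 5.9]
finger_gap: 0.44
```

```bash
python3 -c "
from h import *
T,s=tool();print(s['tcp_pos'],s['finger_gap'],s['force'])
print('lift then:');go(.6865,-.0063,s['tcp_pos'][2])
"
```

```text
[ 0.43449697 -0.16313738  0.04754129] 0.44009249005419965 [ 0.891806   -0.3126977   5.88425222]
lift then:
from [ 0.4345 -0.1631  0.0475] jaw -0.733 q6 0.13 turn 0 rows 7
[0.0, 40.7, 11.8, 0.0]
[0.0, 40.7, 11.8, 0.0]
[0.0, 40.7, 11.8, 0.0]
[0.0, 40.7, 11.8, 0.0]
[0.0, 40.7, 11.8, 0.0]
[0.0, 40.7, 11.8, 0.0]
[0.0, 40.7, 11.8, 0.0]
```

Call:
arm_command([
  [[-10, 0, 0, 0], [-30, 0, 0, 0], [-40, 0, 0, 0], [-20, 41, 12, 0], [0, 41, 12, 0], [0, 41, 12, 0], [0, 41, 12, 0], [0, 41, 12, 0], [0, 41, 12, 0], [0, 39, 11, 0]],
])

```text
t: 12.4
tcp_pos: [0.6873, -0.0051, 0.1472]
tool_rot: [0.253, 0.66, -0.253, 0.66]
force: [0.5, -0.4, -1.4]
finger_gap: 0.441
```

Call:
arm_command([
  [[30, 0, 0, 0], [35, 0, 0, 0], [25, 0, 0, 0], [10, 0, 0, 0], [0, 0, 0, 0], [0, 0, 0, 0]],
])

```text
t: 13.0
tcp_pos: [0.6873, -0.0068, 0.048]
tool_rot: [0.254, 0.659, -0.253, 0.661]
force: [0.1, 0.4, -0.8]
finger_gap: 0.444
```

```bash
python3 see.py w6;python3 -c "
from h import *
go(.6865,-.0063,.0145,n=1)"
```

```text
[ 0.6877 -0.0069  0.0486] -0.733 q6 0.56 0.4409552733785984 [ 1. -1.  0.]
from [ 0.6877 -0.0069  0.0486] jaw -0.733 q6 0.56 turn 0 rows 1
[34.1, -0.4, -1.4, 0.0]
```

View pics/w6.png

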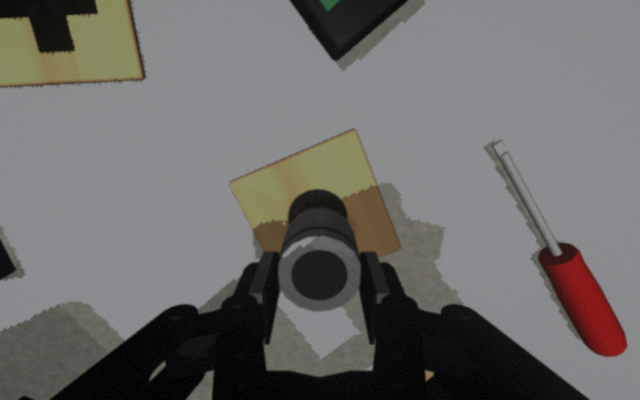

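Call:
arm_command([
  [[15, 0, -1, 0], [10, 0, 0, 0], [5, 0, 0, 0], [2, 0, 0, 0], [1, 0, 0, 0], [1, 0, 0, 0], [0, 0, 0, 0], [0, 0, 0, 0]],
])

```text
t: 13.85
tcp_pos: [0.6856, -0.0059, 0.0136]
tool_rot: [0.253, 0.66, -0.253, 0.66]
force: [-2.8, 0.1, 6.3]
finger_gap: 0.442
```

Call:
arm_command([
  [[1, 0, 0, 0], [0, 0, 0, 0], [0, 0, 0, 0]],
])

```text
t: 14.15
tcp_pos: [0.6856, -0.0059, 0.0135]
tool_rot: [0.253, 0.66, -0.253, 0.66]
force: [-3.8, -0.6, 10.5]
finger_gap: 0.439
```

Call:
arm_command([
  [[0, 0, 0, 0], [0, 0, 0, 0], [0, 0, 0, 0], [0, 0, 0, 0], [0, 0, 0, 0], [0, 0, 0, 0], [-10, 0, 0, 0], [-35, 0, 0, 0], [-45, 0, 0, 0], [-40, 0, 0, 0]],
], jaw=100)

```text
t: 15.15
tcp_pos: [0.6858, -0.0059, 0.144]
tool_rot: [0.253, 0.66, -0.253, 0.66]
force: [0.8, 0.8, 1.2]
finger_gap: 1.0
```

Call:
arm_command([
  [[0, -40, -11, 0], [0, -41, -12, 0], [0, -41, -12, 0], [0, -41, -12, 0], [0, -41, -12, 0], [0, -41, -12, 0], [0, -37, -12, 0], [0, 0, 0, 0], [0, 0, 0, 0]],
])

```text
t: 16.05
tcp_pos: [0.4355, -0.1607, 0.1426]
tool_rot: [0.254, 0.659, -0.254, 0.661]
force: [0.3, 0.0, 0.1]
finger_gap: 1.0
```

```bash
python3 -c "
from h import *
go(.4368,-.1639,.008,-.73)"; python3 see.py w7
```

```text
from [ 0.4355 -0.1607  0.1426] jaw -0.735 q6 0.14 turn 0.005 rows 3
[44.9, -0.5, 1.0, np.float64(-0.002)]
[44.9, -0.5, 1.0, np.float64(-0.002)]
[44.9, -0.5, 1.0, np.float64(-0.002)]
[ 0.4363 -0.1605  0.1425] -0.734 q6 0.14 1.0038402126714714 [ 0.2 -0.1  0.1]
```

View pics/w7.png

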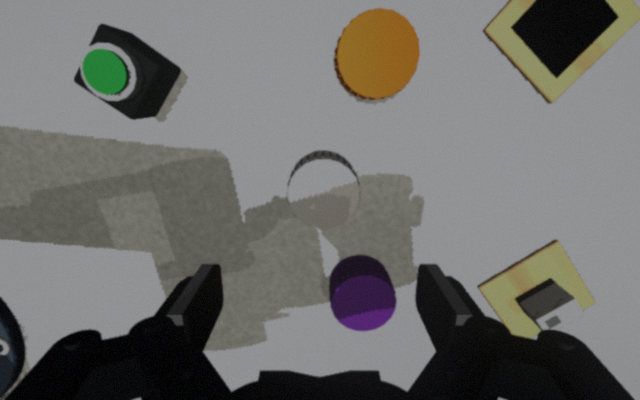

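```bash
python3 -c "
from h import *
T=np.load('w7.npy')
print(pix2w('wrist',[(323.5,195),(287,192),(360,192),(325,156)],.04,T)[:,:2].round(4))
go(.4368,-.1639,.1425,n=1)"
```

```text
[[ 0.4366 -0.1644]
 [ 0.4155 -0.1417]
 [ 0.4613 -0.1831]
 [ 0.4598 -0.1404]]
from [ 0.4363 -0.1605  0.1425] jaw -0.734 q6 0.14 turn 0 rows 1
[0.0, -2.2, 2.6, 0.0]
```

Call:
arm_command([
  [[0, -2, 3, 0], [35, 0, 0, 0], [40, 0, 0, 0], [30, 0, 0, 0], [20, 0, 0, 0], [10, 0, 0, 0], [0, 0, 0, 0], [0, 0, 0, 0]],
])

```text
t: 16.9
tcp_pos: [0.437, -0.1635, 0.0071]
tool_rot: [0.253, 0.66, -0.253, 0.661]
force: [-0.5, -0.1, -0.3]
finger_gap: 0.999
```

Call:
arm_command([
  [[0, 0, 0, 0], [0, 0, 0, 0], [0, 0, 0, 0], [0, 0, 0, 0], [0, 0, 0, 0], [0, 0, 0, 0], [0, 0, 0, 0], [0, 0, 0, 0]],
], jaw=0, force=35)

```text
t: 17.7
tcp_pos: [0.4372, -0.1638, 0.0132]
tool_rot: [0.253, 0.658, -0.254, 0.662]
force: [-5.3, 5.6, 57.3]
finger_gap: 0.003
```

```bash
python3 -c "
from h import *
T,s=tool();print(s['tcp_pos'],s['finger_gap'],s['force'])
go(.4672,.4157,s['tcp_pos'][2])
"
```

```text
[ 0.43723944 -0.16383529  0.01322047] 0.003358935202510471 [-5.25896811  5.60217272 57.34641294]
from [ 0.4372 -0.1638  0.0132] jaw -0.733 q6 0.13 turn 0 rows 13
[-0.1, 34.7, -28.1, 0.0]
[-0.1, 34.7, -28.1, 0.0]
[-0.1, 34.7, -28.1, 0.0]
[-0.1, 34.7, -28.1, 0.0]
[-0.1, 34.7, -28.1, 0.0]
[-0.1, 34.7, -28.1, 0.0]
[-0.1, 34.7, -28.1, 0.0]
[-0.1, 34.7, -28.1, 0.0]
[-0.1, 34.7, -28.1, 0.0]
[-0.1, 34.7, -28.1, 0.0]
[-0.1, 34.7, -28.1, 0.0]
[-0.1, 34.7, -28.1, 0.0]
[-0.1, 34.7, -28.1, 0.0]
```

```bash
python3 see.py w8; python3 - <<'E'
from h import *
im=snapshot("scene")[:,:,::-1];w=cv2.imread("pics/w8.png")
o=np.hstack([cv2.resize(w,None,fx=.625,fy=.75)[:, :400],cv2.resize(im[170:320,130:330],(400,300))])
cv2.imwrite("pics/m8.png",o)
E
```

```text
[ 0.4372 -0.1638  0.0132] -0.733 q6 0.13 0.0009464383133277398 [-6.2  4.9 58.2]
```

View pics/m8.png

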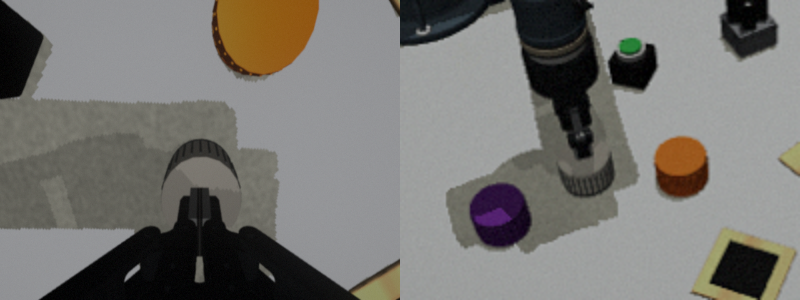

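```bash
python3 -c "
from h import *
T=np.load('w8.npy')
p=np.array([(162,190),(240,190),(200,155),(200,228)])/[.625,.75]
print(pix2w('wrist',p,.04,T)[:,:2].round(4)); print(tool()[0].round(3)); print('foot',pix2w('wrist',np.array([(200,140)])/[.625,.75],.04,T))
"; python3 - <<'E'
import cv2
w=cv2.imread("pics/w8.png")
cv2.imwrite("pics/w8c.png",cv2.convertScaleAbs(cv2.resize(w[170:400,230:410],None,fx=2.6,fy=2.6,interpolation=cv2.INTER_CUBIC),alpha=2,beta=10))
E
```

```text
[[ 0.4213 -0.1383]
 [ 0.4648 -0.1778]
 [ 0.4579 -0.1403]
 [ 0.4239 -0.1782]]
[[ 0.005  0.669  0.743  0.437]
 [-0.004  0.743 -0.669 -0.164]
 [-1.     0.001  0.006  0.013]
 [ 0.     0.     0.     1.   ]]
foot [[ 0.46418096 -0.13338288  0.04      ]]
```

View pics/w8c.png

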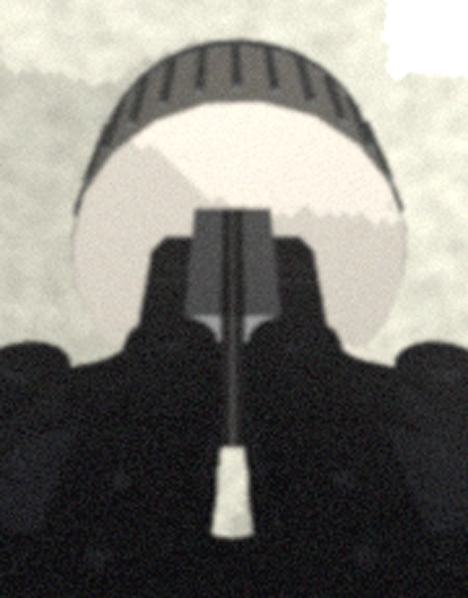

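Call:
arm_command([
  [[-3, 0, 0, 0], [-3, 0, 0, 0], [0, 0, 0, 0], [0, 0, 0, 0]],
])

```text
t: 18.2
tcp_pos: [0.4367, -0.1638, 0.0134]
tool_rot: [0.253, 0.66, -0.254, 0.661]
force: [-0.1, 0.3, 13.1]
finger_gap: -0.001
```

Call:
arm_command([
  [[-3, 0, 0, 0], [-3, 0, 0, 0], [0, 0, 0, 0], [0, 0, 0, 0]],
])

```text
t: 18.6
tcp_pos: [0.436, -0.1634, 0.0184]
tool_rot: [0.253, 0.66, -0.253, 0.66]
force: [-0.3, -0.8, -0.5]
finger_gap: 0.003
```

```bash
python3 -c "
from h import *
T,s=tool();print(s['tcp_pos'],s['finger_gap'],s['force'],s['ft_torque'])
"; ls -la; python3 -c "
from h import *
cv2.imwrite('pics/w9.png',snapshot('wrist')[:,:,::-1])
a=cv2.imread('pics/w9.png').astype(int);b=cv2.imread('pics/w8.png').astype(int)
print(abs(a-b).mean())
"
```

```text
[ 0.4360148  -0.16336207  0.01842109] 0.002661056962578249 [-0.304846   -0.80638325 -0.5407187 ] [ 0.01462963 -0.03230274 -0.0188971 ]
total 48
drwxr-xr-x  3 agent agent 4096 Dec  4 08:58 .
drwxr-xr-x 23 root  root  4096 Dec  4 08:52 ..
-rw-r--r--  1 agent agent  256 Dec  4 08:54 T1.npy
-rw-r--r--  1 agent agent 1455 Dec  4 08:54 h.py
drwxr-xr-x  2 agent agent 4096 Dec  4 08:58 pics
-rw-r--r--  1 agent agent  257 Dec  4 08:55 see.py
-rw-r--r--  1 agent agent  256 Dec  4 08:55 w3.npy
-rw-r--r--  1 agent agent  256 Dec  4 08:56 w4.npy
-rw-r--r--  1 agent agent  256 Dec  4 08:56 w5.npy
-rw-r--r--  1 agent agent  256 Dec  4 08:57 w6.npy
-rw-r--r--  1 agent agent  256 Dec  4 08:58 w7.npy
-rw-r--r--  1 agent agent  256 Dec  4 08:58 w8.npy
4.50387890625
```

Call:
arm_command([
  [[-5, 0, 0, 0], [-5, 0, 0, 0], [-5, 0, 0, 0], [0, 0, 0, 0], [0, 0, 0, 0]],
])

```text
t: 19.15
tcp_pos: [0.4363, -0.1635, 0.034]
tool_rot: [0.253, 0.66, -0.253, 0.66]
force: [0.3, -0.3, -0.6]
finger_gap: 0.001
```

Call:
arm_command([
  [[-10, 0, 0, 0], [-10, 0, 0, 0], [-10, 0, 0, 0], [-10, 0, 0, 0], [-10, 0, 0, 0], [0, 0, 0, 0], [0, 0, 0, 0]],
])

```text
t: 19.85
tcp_pos: [0.4363, -0.1635, 0.0841]
tool_rot: [0.253, 0.66, -0.253, 0.66]
force: [0.2, -0.7, -0.1]
finger_gap: 0.002
```

```bash
python3 see.py w10; python3 - <<'E'
from h import *
im=snapshot("scene")[:,:,::-1];w=cv2.imread("pics/w10.png")
o=np.hstack([w[100:400,160:500],cv2.resize(im[190:290,160:290],(390,300),interpolation=cv2.INTER_CUBIC)])
cv2.imwrite("pics/m10.png",cv2.convertScaleAbs(o,alpha=1.5))
E
```

```text
[ 0.4361 -0.1634  0.0838] -0.733 q6 0.13 0.002641687984979692 [ 0.5  0.  -0.5]
```

View pics/m10.png

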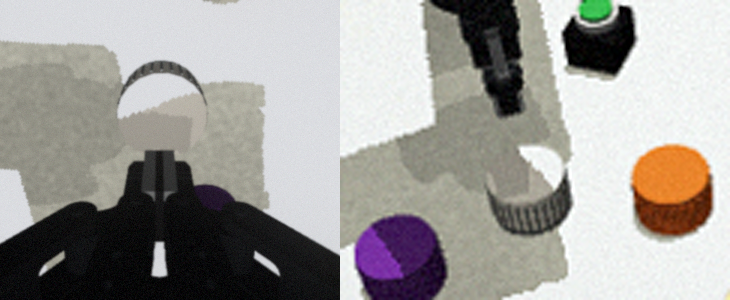

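Call:
arm_command([
  [[0, 0, 0, 0], [0, 0, 0, 0], [0, 0, 0, 0], [0, 0, 0, 0], [0, 0, 0, 0], [0, 0, 0, 0], [10, 0, 0, 0], [15, 0, 0, 0], [10, 0, 0, 0], [0, 0, 0, 0]],
], jaw=100)

```text
t: 20.95
tcp_pos: [0.4351, -0.1628, 0.0472]
tool_rot: [0.254, 0.661, -0.253, 0.659]
force: [-0.3, -0.5, -0.7]
finger_gap: 1.003
```

Call:
arm_command([
  [[8, 0, 0, 0], [8, 0, 0, 0], [8, 0, 0, 0], [8, 0, 0, 0], [8, 0, 0, 0], [8, 0, 0, 0], [8, 0, 0, 0], [8, 0, 0, 0], [0, 0, 0, 0], [0, 0, 0, 0]],
])

```text
t: 21.95
tcp_pos: [0.436, -0.1633, -0.0155]
tool_rot: [0.253, 0.66, -0.253, 0.66]
force: [-0.3, 0.2, -1.3]
finger_gap: 0.998
```

Call:
arm_command([
  [[0, 0, 0, 0], [0, 0, 0, 0], [0, 0, 0, 0], [0, 0, 0, 0], [0, 0, 0, 0], [0, 0, 0, 0], [0, 0, 0, 0]],
], jaw=0, force=35)

```text
t: 22.65
tcp_pos: [0.4367, -0.1637, -0.0147]
tool_rot: [0.253, 0.66, -0.254, 0.661]
force: [0.3, 0.2, 5.8]
finger_gap: 0.714
```

Call:
arm_command([
  [[-8, 0, 0, 0], [-25, 0, 0, 0], [-40, 0, 0, 0], [-40, 0, 0, 0], [-20, 0, 0, 0], [0, 35, -28, 0], [0, 35, -28, 0], [0, 35, -28, 0], [0, 35, -28, 0], [0, 35, -28, 0]],
])

```text
t: 23.65
tcp_pos: [0.4484, 0.062, 0.1179]
tool_rot: [0.253, 0.66, -0.254, 0.66]
force: [1.4, 0.1, -0.8]
finger_gap: 0.716
```

Call:
arm_command([
  [[0, 35, -28, 0], [0, 35, -28, 0], [0, 35, -28, 0], [0, 35, -28, 0], [0, 34, -28, 0], [0, 34, -28, 0], [0, 34, -28, 0], [0, 34, -28, 0], [0, 0, 0, 0], [0, 0, 0, 0]],
])

```text
t: 24.65
tcp_pos: [0.4661, 0.4156, 0.1172]
tool_rot: [0.252, 0.661, -0.253, 0.66]
force: [-0.9, -0.3, -1.2]
finger_gap: 0.711
```

```bash
python3 see.py w11; python3 -c "
from h import *
go(.4672,.4157,-.0077,n=4)
T=np.load('w11.npy');im=cv2.imread('pics/w11.png');print(im.shape)
hsv=cv2.cvtColor(im,cv2.COLOR_BGR2HSV);m=cv2.inRange(hsv,(15,40,60),(35,255,255));ys,xs=np.nonzero(m)
print(xs.min(),xs.max(),ys.min(),ys.max());r=cv2.minAreaRect(np.c_[xs,ys].astype(np.float32));b=cv2.boxPoints(r)
W=pix2w('wrist',b,.006,T)[:,:2];print(W,W.mean(0))"
```

```text
[0.4661 0.4144 0.1172] -0.732 q6 1.28 0.7141499878112948 [-0.2 -0.2 -1.4]
from [0.4661 0.4144 0.1172] jaw -0.732 q6 1.28 turn 0 rows 4
[31.2, 0.5, -0.0, 0.0]
[31.2, 0.5, -0.0, 0.0]
[31.2, 0.5, -0.0, 0.0]
[31.2, 0.5, -0.0, 0.0]
(400, 640, 3)
252 639 120 274
[[0.40538183 0.44940991]
 [0.48042551 0.49955617]
 [0.68486149 0.2303996 ]
 [0.62705876 0.14785362]] [0.5494319  0.33180483]
```

Call:
arm_command([
  [[25, 1, 0, 0], [35, 1, 0, 0], [35, 0, 0, 0], [18, 0, 0, 0], [6, 0, 0, 0], [3, 0, 0, 0], [2, 0, 0, 0], [1, 0, 0, 0], [0, 0, 0, 0], [0, 0, 0, 0]],
])

```text
t: 25.7
tcp_pos: [0.4692, 0.4171, -0.0064]
tool_rot: [0.254, 0.66, -0.253, 0.66]
force: [-0.8, -0.4, -1.4]
finger_gap: 0.717
```

Call:
arm_command([
  [[1, -2, 0, 0], [1, 0, 0, 0], [0, 0, 0, 0], [0, 0, 0, 0]],
])

```text
t: 26.1
tcp_pos: [0.4672, 0.4152, -0.0086]
tool_rot: [0.253, 0.66, -0.253, 0.66]
force: [-3.0, -0.1, 5.8]
finger_gap: 0.716
```

Call:
arm_command([
  [[1, 0, 0, 0], [0, 0, 0, 0], [0, 0, 0, 0]],
])

```text
t: 26.4
tcp_pos: [0.4672, 0.4152, -0.0086]
tool_rot: [0.253, 0.66, -0.253, 0.66]
force: [-3.3, -1.6, 11.8]
finger_gap: 0.711
```

Call:
arm_command([
  [[0, 0, 0, 0], [0, 0, 0, 0], [0, 0, 0, 0], [0, 0, 0, 0], [0, 0, 0, 0], [-10, 0, 0, 0], [-35, 0, 0, 0], [-45, 0, 0, 0], [-45, 0, 0, 0], [-20, 0, 0, 0]],
], jaw=100)

```text
t: 27.4
tcp_pos: [0.4696, 0.4168, 0.1502]
tool_rot: [0.256, 0.658, -0.251, 0.662]
force: [0.3, 0.1, -0.5]
finger_gap: 0.997
```

```bash
python3 -c "
from h import *
go(.486,.1494,.145,-.967)"
```

```text
from [0.4696 0.4168 0.1502] jaw -0.733 q6 1.28 turn -0.234 rows 6
[0.7, -31.3, 31.8, np.float64(0.039)]
[0.7, -30.0, 33.0, np.float64(0.039)]
[0.7, -28.7, 34.2, np.float64(0.039)]
[0.7, -27.4, 35.3, np.float64(0.039)]
[0.7, -26.0, 36.3, np.float64(0.039)]
[0.7, -24.5, 37.3, np.float64(0.039)]
```

Call:
arm_command([
  [[0, -31, 32, 0.039], [0, -30, 33, 0.039], [0, -29, 34, 0.039], [0, -27, 35, 0.039], [0, -26, 36, 0.039], [0, -25, 37, 0.039], [0, 0, 0, 0], [0, 0, 0, 0]],
])

```text
t: 28.2
tcp_pos: [0.4834, 0.1479, 0.1454]
tool_rot: [0.33, 0.625, -0.329, 0.626]
force: [0.4, -0.2, -0.2]
finger_gap: 0.999
```

```bash
python3 see.py w12; python3 -c "
from h import *
T=np.load('w12.npy');g=cv2.cvtColor(cv2.imread('pics/w12.png'),cv2.COLOR_BGR2GRAY)
go(.486,.1494,.065,-.967,n=1)
cv2.imwrite('pics/w12c.png',cv2.convertScaleAbs(cv2.resize(g[100:300,230:430],None,fx=3,fy=3,interpolation=cv2.INTER_CUBIC),alpha=1.5,beta=20))"
```

```text
[0.4833 0.1489 0.1453] -0.968 q6 1.04 0.9990637499230004 [ 0.3  0.4 -0.3]
from [0.4833 0.1489 0.1453] jaw -0.968 q6 1.04 turn 0.001 rows 1
[80.3, 2.5, 1.1, np.float64(-0.001)]
```

View pics/w12c.png

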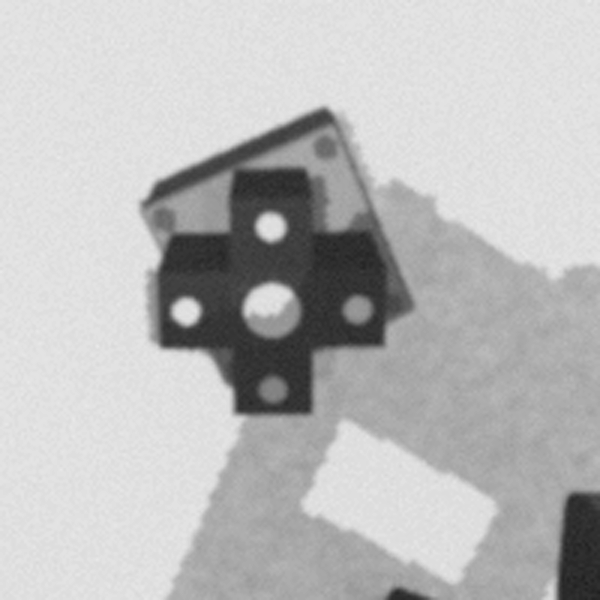

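```bash
python3 -c "
from h import *
T=np.load('w12.npy')
f=lambda p,z:pix2w('wrist',np.array(p)/3-.33+[230,100],z,T)[:,:2]
j=f([(186,312),(358,310),(270,227),(272,389),(272,309)],.08);print(j.round(4),j[:4].mean(0));d=j[1]-j[0];e=j[3]-j[2];print(np.degrees([np.arctan2(*v[::-1]) for v in(d,e)]))
b=f([(148,206),(328,124),(409,306)],.04);print((b[0]+b[2])/2,[(np.linalg.norm(v),np.degrees(np.arctan2(*v[::-1]))) for v in(b[1]-b[0],b[2]-b[1])])
c=j[:4].mean(0);go(*c,.034,-.967,n=1)"
```

```text
[[0.4735 0.1666]
 [0.4978 0.1319]
 [0.5029 0.1616]
 [0.4686 0.1375]
 [0.4861 0.1495]] [0.48571097 0.149416  ]
[ -54.8951902  -144.87151355]
[0.48966455 0.14886145] [(np.float64(0.05461545311478584), np.float64(-31.097750401344275)), (np.float64(0.05726948783340296), np.float64(-120.5659191060155))]
from [0.4833 0.1489 0.1453] jaw -0.968 q6 1.04 turn 0.001 rows 1
[111.3, 2.2, 0.9, np.float64(-0.001)]
```

Call:
arm_command([
  [[0, 2, 1, -0.01], [30, 0, 0, 0], [40, 0, 0, 0], [25, 0, 0, 0], [15, 0, 0, 0], [10, 0, 0, 0], [0, 0, 0, 0], [0, 0, 0, 0]],
])

```text
t: 29.05
tcp_pos: [0.4856, 0.1497, 0.025]
tool_rot: [0.325, 0.628, -0.325, 0.628]
force: [1.1, 0.4, 0.1]
finger_gap: 0.996
```

Call:
arm_command([
  [[0, 0, 0, 0], [0, 0, 0, 0], [0, 0, 0, 0], [0, 0, 0, 0], [0, 0, 0, 0], [0, 0, 0, 0], [0, 0, 0, 0]],
], jaw=0, force=30)

```text
t: 29.75
tcp_pos: [0.4859, 0.1491, 0.0257]
tool_rot: [0.326, 0.627, -0.325, 0.628]
force: [-0.9, 0.6, 5.9]
finger_gap: 0.651
```

```bash
python3 -c "
from h import *
T,s=tool();print(s['tcp_pos'],s['finger_gap'],s['force'])
go(.662,.1906,s['tcp_pos'][2],np.radians(-42.3))"
```

```text
[0.48593645 0.14910933 0.02574858] 0.6505763147896761 [-0.92360123  0.56888336  5.87533222]
from [0.4859 0.1491 0.0257] jaw -0.957 q6 1.03 turn 0.219 rows 5
[0.1, 33.6, 13.5, np.float64(-0.044)]
[0.1, 32.9, 14.9, np.float64(-0.044)]
[0.1, 32.3, 16.4, np.float64(-0.044)]
[0.1, 31.5, 17.8, np.float64(-0.044)]
[0.1, 30.7, 19.1, np.float64(-0.044)]
```

Call:
arm_command([
  [[-8, 0, 0, 0], [-22, 0, 0, 0], [-20, 0, 0, 0], [0, 34, 14, -0.044], [0, 33, 15, -0.044], [0, 32, 16, -0.044], [0, 31, 18, -0.044], [0, 31, 19, -0.044], [0, 0, 0, 0], [0, 0, 0, 0]],
])

```text
t: 30.75
tcp_pos: [0.6611, 0.1901, 0.0744]
tool_rot: [0.255, 0.66, -0.255, 0.659]
force: [0.0, -0.4, -0.6]
finger_gap: 0.648
```

```bash
python3 -c "
from h import *
go(.662,.1906,-.0067,np.radians(-42.3),n=1)"
```

```text
from [0.6611 0.1901 0.0744] jaw -0.737 q6 0.86 turn -0.001 rows 1
[81.1, 1.0, 0.4, np.float64(0.001)]
```

Call:
arm_command([
  [[25, 1, 0, 0], [30, 0, 0, 0], [15, 0, 0, 0], [7, 0, 0, 0], [3, 0, 0, 0], [1, 0, 0, 0], [1, 0, 0, 0], [1, 0, 0, 0], [0, 0, 0, 0], [0, 0, 0, 0]],
])

```text
t: 31.75
tcp_pos: [0.6624, 0.1911, -0.0079]
tool_rot: [0.255, 0.659, -0.255, 0.66]
force: [-0.3, -0.5, -0.6]
finger_gap: 0.646
```

Call:
arm_command([
  [[1, 0, 0, 0], [0, 0, 0, 0], [0, 0, 0, 0]],
])

```text
t: 32.05
tcp_pos: [0.6624, 0.1911, -0.0082]
tool_rot: [0.255, 0.659, -0.255, 0.66]
force: [-2.1, 0.8, 5.8]
finger_gap: 0.65
```

Call:
arm_command([
  [[0, 0, 0, 0], [0, 0, 0, 0], [0, 0, 0, 0], [0, 0, 0, 0], [0, 0, 0, 0], [-10, 0, 0, 0], [-35, 0, 0, 0], [-40, 0, 0, 0], [-40, 0, 0, 0], [0, 0, 0, 0]],
], jaw=100)

```text
t: 33.05
tcp_pos: [0.6673, 0.1918, 0.1238]
tool_rot: [0.257, 0.655, -0.252, 0.664]
force: [1.2, 0.1, 1.0]
finger_gap: 0.995
```

```bash
python3 -c "
from h import *
go(.4895,.149,.117,np.radians(-31))"
```

```text
from [0.6673 0.1918 0.1238] jaw -0.737 q6 0.86 turn 0.196 rows 5
[0.8, -30.2, -20.6, np.float64(-0.039)]
[0.8, -29.4, -21.8, np.float64(-0.039)]
[0.8, -28.5, -22.9, np.float64(-0.039)]
[0.8, -27.6, -24.0, np.float64(-0.039)]
[0.8, -26.7, -25.1, np.float64(-0.039)]
```

Call:
arm_command([
  [[0, -29, -20, -0.039], [0, -29, -21, -0.039], [0, -28, -22, -0.039], [0, -27, -23, -0.039], [0, -26, -24, -0.039], [0, 0, 0, 0], [0, 0, 0, 0], [0, 0, 0, 0]],
])

```text
t: 33.85
tcp_pos: [0.4918, 0.1486, 0.1162]
tool_rot: [0.19, 0.68, -0.189, 0.682]
force: [0.5, 0.6, -0.0]
finger_gap: 1.003
```

```bash
python3 see.py w13; python3 -c "
from h import *
T=np.load('w13.npy');im=cv2.imread('pics/w13.png')
g=cv2.GaussianBlur(cv2.cvtColor(im,cv2.COLOR_BGR2GRAY),(5,5),0)
R=g[100:290,225:415];print(np.percentile(R,[1,5,10,20,30,50,80]))
p=pix2w('wrist',[(320,200)],.04,T);print(p)
# print coarse grey map
for y in range(110,290,8): print(y,' '.join('%3d'%g[y,x] for x in range(230,420,8)))
go(.4895,.149,-.015,n=1)
"
```

```text
[0.4919 0.1486 0.1161] -0.542 q6 0.62 1.00051332687799 [ 0.5 -0.6  0.1]
[ 36.  46.  73.  93.  97. 130. 132.]
[[0.49330577 0.15020012 0.04      ]]
110 131 132 132 132 132 132 132 132 131 131 132 132 132 132 132 131 131 132 131 132 132 132 132 131
118 131 132 131 132 131 132 131 132 131 131 131 131 132 131 132 132 133 131 132 131 132 132 132 131
126 132 133 132 131 132 132 132 131 131 132 131 131 131 131 132 132 132 131 131 131 132 131 132 132
134 132 132 131 132 132 132 131 131 131 131 131 131 132 132 131 132 132 131 131 132 132 132 132 132
142 131 132 131 131 132 132 131 133 132 131 131 131 131 131 130 131 131 131 131 132 131 132 131 132
150 132 132 132 131 132 132 131 132 131 131 131 131 131 131 131 131 131 131 132 132 132 131 132 132
158 132 131 132 132 131 131 131  70  70  70  78  79  78  78  79 103 132 132 131 132 132 132 132 132
166 133 132 131 131 132 132  61  46  45  44  43  43  41  42  41  42 130 131 132 132 132 132 132 132
174 133 132 132 132 131 131  78  62  92  92  91  91  91  91  89  56 128 131 132 131 132 131 131 132
182 132 132 132 131 132 131  85  89  90  92  91  91  9
[... 731 characters left out ...]
98  98 113 101
246 131 131 131 131 131 126  94  99  94  95  93  96  96  97  94  93  99  98  97  95 101  99 113 130
254 131 131 131 130 128 100  97  99  94  94  92  97  96  93  96  97  99  97  98  99 102 101  96 128
262 131 131 132 124  97  95  96  97  95 105 131 123  94  95  97  96  99 102  95  98  97  99 102 100
270 131 131 127  94  98  96  94  93 110 130 130 130 121  96  98  96  96  97  98 100 100  99  99 103
278 130 119  97  95  97  96  95  94 113 130 131 131 131 101  95  96  97  94 100  97  95 100  98  97
286 116  96  96  94  94  92  93  93  94 108 131 130 131 130  97  96  97  99  97  97  97 101  99  91
from [0.4919 0.1486 0.1161] jaw -0.542 q6 0.62 turn 0 rows 1
[131.1, -1.1, -2.5, 0.0]
```

```bash
python3 -c "
from h import *
T=np.load('w13.npy')
b=pix2w('wrist',[(316,206.5),(278,206),(354,206),(316,170),(316,243)],.04,T)[:,:2];print(b.round(4),np.linalg.norm(b[1]-b[2]),np.linalg.norm(b[3]-b[4]))
go(*b[0],-.015,n=1)"
```

```text
[[0.4879 0.1473]
 [0.463  0.1628]
 [0.5133 0.1324]
 [0.5029 0.1719]
 [0.4719 0.1209]] 0.058822730252188433 0.05970819013407131
from [0.4919 0.1486 0.1161] jaw -0.542 q6 0.62 turn 0 rows 1
[131.1, -3.4, -3.0, 0.0]
```

Centre (0.488, 0.148), aligned with the jaw. Descend and grip.

Call:
arm_command([
  [[0, -3, -3, 0], [30, 0, 0, 0], [35, 0, 0, 0], [25, 0, 0, 0], [15, 0, 0, 0], [15, 0, 0, 0], [10, 0, 0, 0], [0, 0, 0, 0], [0, 0, 0, 0]],
])

```text
t: 34.8
tcp_pos: [0.486, 0.1475, -0.0142]
tool_rot: [0.189, 0.681, -0.189, 0.681]
force: [-0.8, -1.4, -0.2]
finger_gap: 0.997
```

Call:
arm_command([
  [[0, 0, 0, 0], [0, 0, 0, 0], [0, 0, 0, 0], [0, 0, 0, 0], [0, 0, 0, 0], [0, 0, 0, 0], [0, 0, 0, 0]],
], jaw=0, force=40)

```text
t: 35.5
tcp_pos: [0.4866, 0.1475, -0.0133]
tool_rot: [0.19, 0.681, -0.189, 0.682]
force: [-0.5, -0.4, 5.9]
finger_gap: 0.693
```

```bash
python3 -c "
from h import *
T,s=tool();print(s['tcp_pos'],s['finger_gap'],s['force'])
go(.672,-.1952,s['tcp_pos'][2],np.radians(7.3))"
```

```text
[ 0.48661161  0.14750969 -0.01328621] 0.692980009535904 [-0.4799582  -0.44088226  5.85447916]
from [ 0.4866  0.1475 -0.0133] jaw -0.542 q6 0.62 turn 0.669 rows 9
[0.0, -22.0, 37.3, np.float64(-0.074)]
[0.0, -24.7, 35.6, np.float64(-0.074)]
[0.0, -27.3, 33.6, np.float64(-0.074)]
[0.0, -29.7, 31.5, np.float64(-0.074)]
[0.0, -32.0, 29.2, np.float64(-0.074)]
[0.0, -34.0, 26.7, np.float64(-0.074)]
[0.0, -35.9, 24.1, np.float64(-0.074)]
[0.0, -37.6, 21.4, np.float64(-0.074)]
[0.0, -39.1, 18.6, np.float64(-0.074)]
```

Call:
arm_command([
  [[-8, 0, 0, 0], [-25, 0, 0, 0], [-35, 0, 0, 0], [-32, 0, 0, 0], [0, -22, 37, -0.074], [0, -25, 36, -0.074], [0, -27, 34, -0.074], [0, -30, 31, -0.074], [0, -32, 29, -0.074], [0, -34, 27, -0.074]],
])

```text
t: 36.5
tcp_pos: [0.6087, -0.0828, 0.0856]
tool_rot: [0.034, 0.707, -0.033, 0.706]
force: [-0.2, 0.0, -2.2]
finger_gap: 0.692
```

Call:
arm_command([
  [[0, -36, 24, -0.074], [0, -38, 21, -0.074], [0, -39, 19, -0.074], [25, 0, 0, 0], [30, 0, 0, 0], [20, 0, 0, 0], [0, 0, 0, 0], [0, 0, 0, 0]],
])

```text
t: 37.3
tcp_pos: [0.6699, -0.1958, 0.0104]
tool_rot: [-0.044, 0.706, 0.044, 0.705]
force: [0.2, -0.2, -1.3]
finger_gap: 0.697
```

```bash
python3 -c "
from h import *
go(.672,-.1952,-.006,np.radians(7.3),n=1)"
```

```text
from [ 0.6699 -0.1958  0.0104] jaw 0.124 q6 -0.57 turn 0.003 rows 1
[16.4, 0.3, 2.2, np.float64(-0.003)]
```

Call:
arm_command([
  [[10, 0, 2, 0], [4, 0, 0, 0], [1, 0, 0, 0], [1, 0, 0, 0], [1, 0, 0, 0], [0, 0, 0, 0], [0, 0, 0, 0]],
])

```text
t: 38.0
tcp_pos: [0.6725, -0.1959, -0.0061]
tool_rot: [-0.044, 0.706, 0.044, 0.706]
force: [0.3, -0.2, -1.9]
finger_gap: 0.695
```

Call:
arm_command([
  [[1, 0, 0, 0], [0, 0, 0, 0], [0, 0, 0, 0]],
])

```text
t: 38.3
tcp_pos: [0.6726, -0.1961, -0.0071]
tool_rot: [-0.044, 0.706, 0.044, 0.706]
force: [0.7, -0.9, -1.9]
finger_gap: 0.695
```

Call:
arm_command([
  [[1, 0, 0, 0], [0, 0, 0, 0], [0, 0, 0, 0]],
])

```text
t: 38.6
tcp_pos: [0.6727, -0.1961, -0.0072]
tool_rot: [-0.044, 0.706, 0.044, 0.706]
force: [-2.4, 1.3, 6.0]
finger_gap: 0.691
```

Call:
arm_command([
  [[0.5, 0, 0, 0], [0, 0, 0, 0], [0, 0, 0, 0]],
])

```text
t: 38.9
tcp_pos: [0.6727, -0.1961, -0.0072]
tool_rot: [-0.044, 0.706, 0.044, 0.706]
force: [-2.5, 0.9, 7.5]
finger_gap: 0.694
```

Call:
arm_command([
  [[0, 0, 0, 0], [0, 0, 0, 0], [0, 0, 0, 0], [0, 0, 0, 0], [0, 0, 0, 0], [-10, 0, 0, 0], [-35, 0, 0, 0], [-45, 0, 0, 0], [-45, 0, 0, 0], [-45, 0, 0, 0]],
], jaw=100)

```text
t: 39.9
tcp_pos: [0.6723, -0.1958, 0.1737]
tool_rot: [-0.044, 0.706, 0.044, 0.706]
force: [-0.3, 0.2, -0.0]
finger_gap: 1.002
```

```bash
python3 -c "
from h import *
go(.27,-.56,.25,n=14)"
```

```text
from [ 0.6723 -0.1958  0.1737] jaw 0.124 q6 -0.57 turn 0 rows 14
[-5.5, -22.3, -31.7, 0.0]
[-5.5, -22.3, -31.7, 0.0]
[-5.5, -22.3, -31.7, 0.0]
[-5.5, -22.3, -31.7, 0.0]
[-5.5, -22.3, -31.7, 0.0]
[-5.5, -22.3, -31.7, 0.0]
[-5.5, -22.3, -31.7, 0.0]
[-5.5, -22.3, -31.7, 0.0]
[-5.5, -22.3, -31.7, 0.0]
[-5.5, -22.3, -31.7, 0.0]
[-5.5, -22.3, -31.7, 0.0]
[-5.5, -22.3, -31.7, 0.0]
[-5.5, -22.3, -31.7, 0.0]
[-5.5, -22.3, -31.7, 0.0]
```

Call:
arm_command([
  [[-6, -22, -32, 0], [-6, -22, -32, 0], [-6, -22, -32, 0], [-6, -22, -32, 0], [-6, -22, -32, 0], [-6, -22, -32, 0], [-6, -22, -32, 0], [-6, -22, -32, 0], [-6, -22, -32, 0], [-6, -22, -32, 0]],
])

```text
t: 40.9
tcp_pos: [0.3808, -0.4547, 0.2324]
tool_rot: [-0.044, 0.706, 0.043, 0.706]
force: [-0.1, 0.0, -0.5]
finger_gap: 0.999
```

Call:
arm_command([
  [[-6, -22, -32, 0], [-6, -22, -32, 0], [-6, -22, -32, 0], [-6, -22, -32, 0], [0, 0, 0, 0], [0, 0, 0, 0]],
])

```text
t: 41.5
tcp_pos: [0.2652, -0.5573, 0.2558]
tool_rot: [-0.043, 0.706, 0.043, 0.706]
force: [0.1, 0.1, 0.5]
finger_gap: 1.004
```

```bash
python3 - <<'E'
from h import *
t=snapshot("top")[:,:,::-1].copy();cv2.imwrite("pics/top9.png",t)
C=dict(ferrule=(.6865,-.0063,.046),junction=(.662,.1906,.046),box=(.672,-.1952,.046),relay=(.5226,-.4054,.042),drum=(.4672,.4157,.046))
p=camera_params("top");f=200/np.tan(np.radians(p["fovy"])/2);E=p["extrinsics"]
o=[]
for n,w in C.items():
    q=E[:3,:3].T@(np.array(w)-E[:3,3]);u=q[:2]/q[2];u=u*(1+p["k1"]*u@u);px=f*u+[p["cx"],p["cy"]]
    x,y=px.round().astype(int);c=cv2.resize(t[y-22:y+22,x-22:x+22],None,fx=6,fy=6,interpolation=cv2.INTER_CUBIC)
    k=tuple(((px-[x-22,y-22]+.5)*6).astype(int));cv2.drawMarker(c,k,(0,0,255),0,14,1);o.append(c);print(n,px.round(1))
o.append(cv2.resize(t[120:300,160:480],(264,264)))
cv2.imwrite("pics/fin.png",np.vstack([np.hstack(o[:3]),np.hstack(o[3:])]))
E
```

```text
ferrule [329.8 176.1]
junction [263.9 183.2]
box [392.6 181.8]
relay [463.9 232.1]
drum [183.9 247.3]
```

View pics/fin.png

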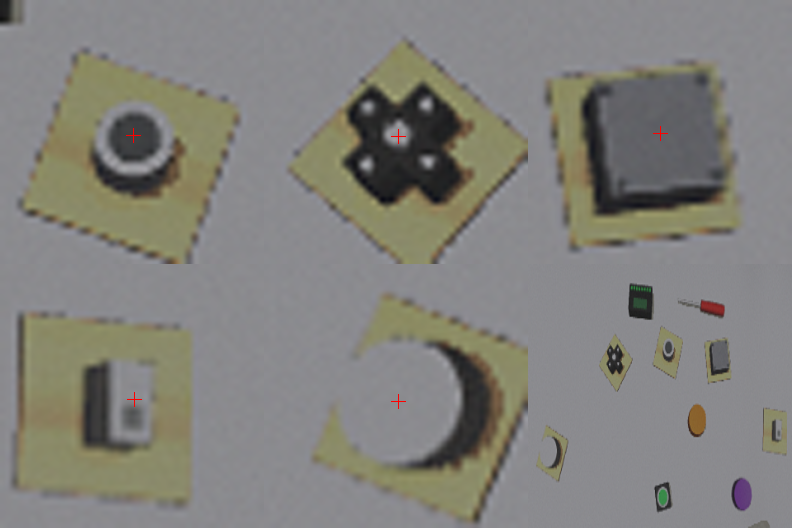

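```bash
python3 -c "
from station import ticket,status
s=status.sense();print(s['t'],abs(s['qd']).max());print(ticket.sign_off())"
```

```text
41.55 0.026657637498038615
the job is handed in; nothing more can be done
None
```

All five parts now stand upright on their own tiles, and I handed the job in at 41.6 s of the 136 s limit. I picked and placed them one at a time in this order: relay, ferrule, drum, junction, box.

**Last check:** in the final overhead picture, each part's top sits within about 1–2 mm of its outline's centre. The box, junction and relay are turned to match their outlines. By eye, the meter, screwdriver, pushbutton and both look-alike drums are where they started; I did not measure them. The arm was clear of everything when I handed in.

**What went wrong or disagreed:**
- **First drum grasp missed:** the fingers shut on top of the drum instead of around it. They pressed down with about 57 N; the wrist limit is 120 N.
- **Likely cause:** the real fingertips end about 27 mm short of the stated TCP. I backed off, found the drum still upright and in place, gripped lower and lifted it normally.
- **Shallow earlier grips:** the relay and ferrule had probably been held by only their top few millimetres, but neither slipped.

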